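# Close the plant-food jar

### The job

The wooden lid of the plant-food jar was left sitting loose on top of the jar's steel collar. Without lifting it off, turn it back (counter-clockwise seen from above) until its two lugs drop into the notches of the collar, then screw it forward (clockwise) under the lips until it is fully home, and let go. Leave the small jar where it stands.

Things in the scene. Friction and masses are not known exactly. Their poses are not given: they have to be found in the camera images.
- jar: White ceramic jar, 100 mm across, on a round wooden foot (120 mm) screwed to the shelf: it cannot move. Origin: centre of its underside, z up. Flat shoulder 120 mm above it, round a 60 mm mouth. At its top a dark steel collar, 102 mm across, in two equal halves, with two open notches; the closed lid rests on the shoulder.
- collar (a point): Point on the jar's axis at shoulder height, axes as the jar's. Collar on it, by angle from x, counter-clockwise from above (same again at +180 deg): -11 to 39 deg a lip, top 12 mm and underside 8 mm above the shoulder, inner radius 38 mm, groove below; 39 to 87 deg the open notch, down to the shoulder; 87 to 169 deg a solid stop 16.5 mm high that ends notch and groove.
- lid_grip (a point): Lid's grip point, on its axis, 42 mm above disc underside. Wood, 0.16 kg: disc 70 x 5 mm, lugs 14 mm wide at +x and -x to 45 mm out, 56 mm plug in the mouth (2 mm play), bar grip along x: 56 long, 14 wide (y), top 13 mm above the point. Lid minus jar yaw: start 3 to 26 deg, lugs on lips; 63 deg: mid-notch, drops 12 mm if let down; 0: home, lugs under lips, 3 mm slack. Turns with light friction.
- small_jar_mid (a point): Bystander: a smaller white ceramic jar, loose, 76 mm across and 136 mm high, with a closed round wooden lid and a ball knob. The point is on its axis, 60 mm above its underside.
There are look-alikes about, which are no part of the job. Leave any green or turquoise look-alike of the part that bears lid_grip alone.

How it is judged:
On the way:
1. the lid is turned back so far that its lugs drop into the notches (z of lid_grip in the frame of jar below 0.1665 m and angle between the x axis of lid_grip and the x axis of jar, either way round above 0.7 rad), for 0.1 s.
At the end, for the whole second after the job is handed in: The lid is down on the jar's shoulder (its grip point at most 4.5 mm above its lowest height), level within 7 degrees, on the jar's axis within 10 mm, turned forward to within 14 degrees of fully home, released and at rest (z of lid_grip in the frame of jar below 0.1665 m and angle between the x axis of lid_grip and the x axis of jar, either way round below 0.25 rad and horizontal distance between lid_grip and jar below 0.01 m and angle between lid_grip's own z axis and vertical below 0.12 rad and linear speed of lid below 0.02 m/s); the robot touches nothing.
It fails at once if the lid is lifted off (more than 20 mm above where it lay on the lips) (z of lid_grip in the frame of jar above 0.194 m).
It fails at once if the small jar is moved by more than 25 mm (distance of small_jar_mid from where it was at the start of the episode above 0.025 m).
It also fails if it takes over 38 s, if anything falls off the work surface, if the arm or the gripper's body presses on something with over 40 N, if the wrist force passes 120 N, or if a joint passes its speed limit or range.

### The arm

A 6-joint arm with a two-finger parallel gripper is mounted at the origin on the work surface. World frame = base frame: x ahead of the robot, y to its left, z up, the work surface at z = 0. Lengths are in m, angles in rad, forces in N, time in s.
With the tool pointing down it reaches from about 0.325 to 0.9 m from the base axis. Payload 6.1 kg.
Tool frame: the origin (TCP) lies at the very end of the fingers, on their centre line; the grasp point (between the pads) lies 19 mm behind it (env.hold_point_z is the distance from the TCP to the grasp point, in m); z points along the fingers, y is the line along which they close (so a half turn about z gives the same grasp; the last joint's range is limited). The gripper opens to 85 mm and grips with 20 to 120 N. Pads are 22 mm wide; open, the fingers measure 114 mm over their backs; the gripper's body (76 mm by 85 mm) begins 54 mm behind the grasp point. The pads swing forward as they close: fully open they stand 13 mm farther back than shut.
Start: joints at [1.077, 0.22, 1.526, -0, 1.395, -0.126], TCP at [0.225, 0.583, 0.231] pointing down, gripper open.
Joint ranges: [-2.98, 2.98], [-0.91, 2.08], [0.09, 2.57], [-1.24, 4.39], [0.2, 2.65], [-2.68, 2.68]. Speed limits (rad/s): [2.57, 2.57, 3.01, 3.14, 3.14, 3.14].

### API

Orientations are given as a rotation vector (axis times angle).
In Python, from plant import env gives the robot as it stands.
- The arm moves only by the tool step_arm, never from a script. Its argument "plan" is a list of rows, each an object of numbers: "x", "y", "z": the shift along the tool's x, y, z each as a share of 0.5 m, from -1 to 1; "twist": the turn about the tool's z as a share of 30 degrees, from -1 to 1; "claw": the opening, from 0 (shut) to 1 (fully open). In form: [{"x": .., "y": .., "z": .., "twist": .., "claw": ..}, ...]. A call has 1 to 8 rows; each row is the pose to reach, as a shift and turn from the pose commanded when the call began, along the tool's axes at that moment; what a row does not reach only later rows make up. A row lasts 1/8 s, in which the tool goes at most 62.5 mm and 10.7 degrees, less where a joint would pass 70% of its speed; a pose out of reach is approached as far as the arm can. A call with a number of a shift or a turn outside -1 to 1 is refused whole. A call with a gripper value outside its range is refused whole. The fingers move at their own pace and stop on an object; "newtons" is the grip in N (left out, the last holds). Time passes only in rows, so rows that repeat a pose let the fingers close. It gives the time, the measured TCP pose, the force, the opening and the grip force at its end, in the units of the state.
- env.get_obs(): the state, without advancing time (a new reading comes with each control period).
- env.snapshot(name): name is "side" or "top" or "wrist"; returns a dict with "color" (384x512x3 uint8, blue, green, red), "z_map" (384x512 float32, m along the optical axis (not along the pixel's ray), 0 where there is no reading), "mtx" (3x3 intrinsics, pixels), "extrinsics" (4x4, takes a point from world to camera coordinates). Camera axes: x right, y down, z forward; pixel columns grow to the right and rows downward; lengths in m; the calibration is good to about 2 mm. The wrist camera is an equidistant fisheye: a pixel r from the principal point sees the ray r / f radians off the axis. A picture is of the moment at which its call begins.
- env.hand_in(): hands the job in; it is judged then, once.
Trained networks look in the newest picture that a camera, given by its name, has taken for a name from the list of things; names that differ only in an ending like _2 or _b are one class to them, and where a whole thing is asked for, a point or a joint stands for the part that bears it (a point fixed in the world has none). Each returns a list of dicts, best first, with "confidence" (0 to 1); they miss things now and then, are a little off and sometimes report something else, mostly with a low value. They report only what shows in the picture. A call takes as long as a camera call. They do not tell look-alikes from the thing itself.
- env.boxes_of(camera, name): "xy" ([column, row] in pixels, amid what is visible of it).
The state is a dict: "clock": time; "joint_positions": joint angles; "dq": joint speeds; "tau": joint torques, N m; "position": TCP position; "orientation": TCP orientation; "ft_force": force on the tool from outside, world axes, zero at the start; "wrist_torque": the same for the moment, N m; "gripper_width": finger opening in m; "finger_force": force on a finger pad.
Only numpy, scipy, OpenCV 4.12 (cv2) and the standard library are available. Lean on these libraries where they do the work, as an engineer would, in place of code of your own. Each camera call takes 0.05 s, during which the arm holds its last target. There are 200 camera calls.

## Working session

There is one attempt and no reset: what is moved stays moved. The work goes in short steps, Python scripts to look and compute and a tool call to move; the robot and the scene stay as the last step left them, time stands still between calls to the robot, and variables do not carry over. Pictures are saved under pics/ and viewed, at most 10 in all, crops included, and the job is handed in when it is done.

Besides the shell and the picture viewer there is one more tool, called in YAML: its name, and indented under it one key for each argument. step_arm: Moves the arm, as the interface text tells. Shift numbers are shares of 0.5 m and turn numbers shares of 30 degrees, none past 1 either way. Its arguments: {"type":"object","properties":{"plan":{"type":"array"},"newtons":{"type":"number"}},"required":["plan"]}

```bash
mkdir -p pics
cat > h.py <<'E'
import numpy as np, cv2
from plant import env
def w(s,uv,z=None):
    u,v=uv; K=s['mtx']; zz=s['z_map'][int(round(v)),int(round(u))] if z is None else z
    p=np.array([(u-K[0,2])/K[0,0]*zz,(v-K[1,2])/K[1,1]*zz,zz,1]); return (np.linalg.inv(s['extrinsics'])@p)[:3]
def cloud(s):
    K=s['mtx'];z=s['z_map'];v,u=np.mgrid[:z.shape[0],:z.shape[1]]
    p=np.stack([(u-K[0,2])/K[0,0]*z,(v-K[1,2])/K[1,1]*z,z,np.ones_like(z)],-1)
    return (p@np.linalg.inv(s['extrinsics']).T)[...,:3]
E
python3 - <<'E'
from h import *
np.set_printoptions(precision=3,suppress=True)
ims=[]
for c in ['top','side']:
    s=env.snapshot(c); ims.append(s['color']); cv2.imwrite(f'pics/{c}0.png',s['color'])
    for n in ['jar','lid_grip','small_jar_mid']:
        for d in env.boxes_of(c,n): print(c,n,np.array(d['xy']),round(d['confidence'],2),w(s,d['xy']))
    np.savez(f'{c}0.npz',**s)
    print(np.linalg.inv(s['extrinsics']))
cv2.imwrite('pics/both0.png',cv2.resize(np.hstack(ims),(800,300)))
E
```

```text
top jar [287.5 208.2] 0.75 [ 0.528 -0.136  0.133]
top jar [295.3 191.8] 0.52 [ 0.555 -0.149  0.187]
top lid_grip [315.3 128.6] 0.97 [ 0.729 -0.211  0.063]
top lid_grip [269.1 268.4] 0.96 [ 0.399 -0.096  0.089]
top lid_grip [362.1 181.6] 0.8 [ 0.594 -0.312  0.09 ]
top lid_grip [297.2 193.2] 0.67 [ 0.555 -0.154  0.169]
top small_jar_mid [171.6 190.2] 0.55 [0.572 0.12  0.113]
[[-0.008 -0.985  0.17   0.389]
 [-1.     0.005 -0.022 -0.06 ]
 [ 0.021 -0.17  -0.985  1.151]
 [ 0.     0.     0.     1.   ]]
side jar [281.3 257. ] 0.88 [ 0.558 -0.2    0.077]
side lid_grip [191.1 243.9] 0.97 [ 0.419 -0.717  0.661]
side lid_grip [369.9 263. ] 0.92 [ 0.717 -0.234  0.06 ]
side lid_grip [328.4 318.6] 0.89 [ 0.608 -0.323  0.049]
side lid_grip [280.5 209.6] 0.55 [ 0.566 -0.158  0.153]
side small_jar_mid [252.6 163.4] 0.65 [0.563 0.096 0.078]
[[ 0.979 -0.134  0.156  0.419]
 [-0.205 -0.602  0.771 -0.717]
 [-0.01  -0.787 -0.617  0.661]
 [ 0.     0.     0.     1.   ]]
```

View pics/both0.png

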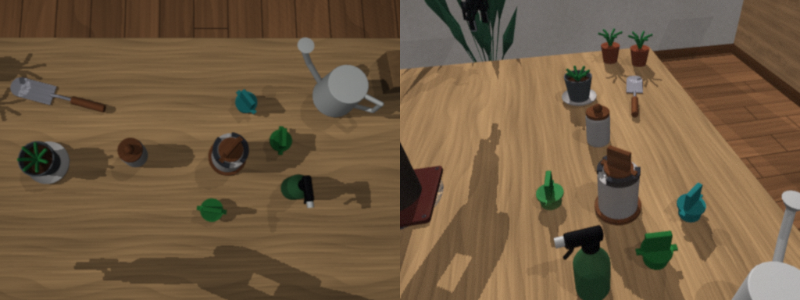

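The jar with the wooden lid is at about (293,197) in the top image and (280,215) in the side image. The small jar is well to its left, and the look-alikes are green or turquoise. Next I'll measure from the depth maps.

Run:
```python
from h import *
np.set_printoptions(precision=3,suppress=True)
out=[]
for c,(u,v) in {'top':(293,195),'side':(280,215)}.items():
    s=dict(np.load(f'{c}0.npz')); P=cloud(s)
    near=(np.hypot(P[...,0]-.56,P[...,1]+.155)<.075)&(s['z_map']>0)
    z=P[...,2]
    for lo,hi in [(.0,.02),(.1,.13),(.13,.15),(.15,.165),(.165,.18),(.18,.195),(.195,.205),(.205,.22)]:
        m=near&(z>lo)&(z<hi)
        if m.sum()>8:
            q=P[m][:,:2].astype(np.float32); r=cv2.minAreaRect(q*1000); ce,ra=cv2.minEnclosingCircle(q)
            print(c,lo,hi,m.sum(),np.array(ce),round(ra,4),r, np.median(P[m][:,2]))
    cr=s['color'][v-40:v+50,u-50:u+50]; out.append(cv2.resize(cr,(400,360),interpolation=cv2.INTER_CUBIC))
cv2.imwrite('pics/crop0.png',np.hstack(out))
```

```text
top 0.0 0.02 763 [ 0.56  -0.155] 0.0749 ((545.975830078125, -149.90867614746094), (149.2697296142578, 118.79039001464844), 70.7599868774414) 0.003742131564493434
top 0.1 0.13 343 [ 0.565 -0.153] 0.0509 ((565.5934448242188, -147.4478302001953), (89.26734924316406, 100.47740173339844), 86.67046356201172) 0.12053491973169139
top 0.13 0.15 1154 [ 0.566 -0.154] 0.0512 ((565.4010620117188, -153.55674743652344), (91.28682708740234, 101.6047592163086), 19.369638442993164) 0.13666266324833898
top 0.15 0.165 18 [ 0.562 -0.152] 0.025 ((557.4215087890625, -155.03302001953125), (11.56747817993164, 49.74238586425781), 34.14652633666992) 0.1587018719571332
top 0.165 0.18 10 [ 0.559 -0.149] 0.0205 ((554.9326782226562, -151.6324005126953), (8.523796081542969, 40.82027816772461), 32.37649917602539) 0.1741273815891578
top 0.18 0.195 181 [ 0.564 -0.154] 0.0281 ((565.0786743164062, -153.4970703125), (13.896539688110352, 55.52217102050781), 48.97938537597656) 0.18680872914644064
side 0.0 0.02 1610 [ 0.56  -0.155] 0.075 ((555.625, -166.9166259765625), (123.93757629394531, 148.0101776123047), 72.05992126464
[... 152 characters left out ...]
6528789401054382) 0.11808104029789807
side 0.13 0.15 1157 [ 0.564 -0.153] 0.052 ((557.2210083007812, -162.12643432617188), (79.16596984863281, 102.6740493774414), 53.219261169433594) 0.13762600782297285
side 0.15 0.165 187 [ 0.566 -0.153] 0.0277 ((562.9286499023438, -157.98089599609375), (14.245031356811523, 55.140602111816406), 61.61927032470703) 0.15764562702465001
side 0.165 0.18 201 [ 0.565 -0.154] 0.028 ((562.8863525390625, -157.96372985839844), (12.548973083496094, 55.72471618652344), 60.241363525390625) 0.17227786531902328
side 0.18 0.195 266 [ 0.565 -0.153] 0.028 ((564.8567504882812, -153.48373413085938), (16.45821762084961, 55.80290603637695), 46.569358825683594) 0.18725969323241276
```

View pics/crop0.png

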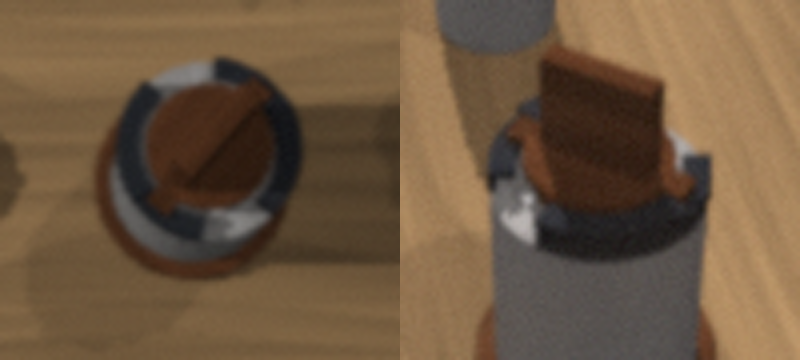

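Run:
```python
from h import *
np.set_printoptions(precision=4,suppress=True)
C=np.array([.565,-.1535])
for c in ['top','side']:
    s=dict(np.load(f'{c}0.npz')); P=cloud(s); d=P[...,:2]-C; r=np.hypot(*np.moveaxis(d,-1,0)); a=np.degrees(np.arctan2(d[...,1],d[...,0])); z=P[...,2]
    m=(r<.035)&(z>.182)&(z<.195); q=d[m]; q=q-q.mean(0); U=np.linalg.svd(q,full_matrices=False)[2][0]
    print(c,'bar',np.degrees(np.arctan2(U[1],U[0]))%180,P[m].mean(0))
    for k in range(-180,180,6):
        m=(r>.041)&(r<.049)&(a>=k)&(a<k+6)&(z>.1)
        if m.sum()>2: print(f'{k}:{1000*np.median(z[m]):.0f}({m.sum()})',end=' ')
    print()
o=env.get_obs(); print(o['position'],o['orientation'],cv2.Rodrigues(np.array(o['orientation']))[0],o['ft_force'],o['gripper_width'],o['clock'],env.hold_point_z)
```

```text
top bar 138.72874362294957 [ 0.5648 -0.1532  0.1867]
-180:119(9) -174:119(7) -168:119(7) -162:120(9) -156:121(6) -150:120(8) -144:121(7) -138:136(13) -132:137(9) -126:138(6) -120:136(10) -114:137(8) -108:136(9) -102:138(6) -96:136(7) -90:135(8) -84:135(8) -78:136(8) -72:137(8) -66:137(8) -60:136(8) -54:133(6) -48:136(8) -42:136(6) -36:136(7) -30:133(7) -24:134(7) -18:132(7) -12:132(6) -6:122(9) 0:121(8) 6:121(8) 12:120(7) 18:122(7) 24:121(8) 30:120(8) 42:135(8) 48:137(7) 54:137(8) 60:137(6) 66:139(8) 72:136(8) 78:137(6) 84:137(7) 90:138(11) 96:137(7) 102:137(7) 108:136(8) 114:137(9) 120:137(8) 126:134(9) 132:134(6) 138:135(10) 144:133(8) 150:131(9) 156:132(7) 162:132(8) 168:131(9) 174:122(7) 
side bar 138.86380457504637 [ 0.5648 -0.1547  0.1869]
-180:121(7) -174:121(8) -168:121(16) -162:120(15) -156:120(18) -150:118(17) -144:114(16) -138:128(29) -132:120(32) -126:117(31) -120:115(34) -114:124(31) -108:122(29) -102:115(33) -96:119(38) -90:117(37) -84:125(34) -78:119(28) -72:119(25) -66:125(21) -60:136(19) -54:126(6) -48:134(14) -42:134(11) -36:135(11) -30:133(5) -24:134(6) -18:133(8) -12:133(9) -6:134(4) 12:122(4) 18:121(7) 114:138(5) 120:137(9) 132:138(5) 138:137(7) 144:134(11) 150:133(7) 156:133(7) 162:133(13) 168:129(16) 174:122(13) 
[0.2247 0.5831 0.2312] [-0.5745 -3.0885  0.0004] [[-0.9331  0.3596 -0.0001]
 [ 0.3596  0.9331 -0.0002]
 [ 0.     -0.0003 -1.    ]] [ 0.2145 -0.1771 -0.4398] 0.08540016630220383 0.4 0.0187
```

step_arm:
  plan:
    - {"x":-0.6,"y":-0.58,"z":-0.04,"twist":0,"claw":0.7}
    - {"x":-0.6,"y":-0.58,"z":-0.04,"twist":0,"claw":0.7}
    - {"x":-0.6,"y":-0.58,"z":-0.04,"twist":0,"claw":0.7}
    - {"x":-0.6,"y":-0.58,"z":-0.04,"twist":0,"claw":0.7}
    - {"x":-0.6,"y":-0.58,"z":-0.04,"twist":0,"claw":0.7}
    - {"x":-0.6,"y":-0.58,"z":-0.04,"twist":0,"claw":0.7}
    - {"x":-0.6,"y":-0.58,"z":-0.04,"twist":0,"claw":0.7}
  newtons: 30

```text
clock: 1.27
position: [0.4012, 0.2024, 0.2518]
orientation: [0.577, 3.087, 0.0]
ft_force: [-0.2, -0.2, -0.5]
gripper_width: 0.0596
finger_force: 0.0
```

step_arm:
  plan:
    - {"x":-0.564,"y":-0.55,"z":0,"twist":0.67,"claw":0.7}
    - {"x":-0.564,"y":-0.55,"z":0,"twist":0.67,"claw":0.7}
    - {"x":-0.564,"y":-0.55,"z":0,"twist":0.67,"claw":0.7}
    - {"x":-0.564,"y":-0.55,"z":0,"twist":0.67,"claw":0.7}
    - {"x":-0.564,"y":-0.55,"z":0,"twist":0.67,"claw":0.7}
    - {"x":-0.564,"y":-0.55,"z":0,"twist":0.67,"claw":0.7}
    - {"x":-0.564,"y":-0.55,"z":0,"twist":0.67,"claw":0.7}
    - {"x":-0.564,"y":-0.55,"z":0,"twist":0.67,"claw":0.7}

```text
clock: 2.28
position: [0.5646, -0.154, 0.2509]
orientation: [-1.107, -2.939, -0.001]
ft_force: [-0.4, 1.0, -0.3]
gripper_width: 0.0598
finger_force: 0.0
```

step_arm:
  plan:
    - {"z":0.1,"claw":0.7}
    - {"z":0.19,"claw":0.7}
    - {"z":0.19,"claw":0.7}
    - {"z":0.19,"claw":0}
    - {"z":0.19,"claw":0}
    - {"z":0.19,"claw":0}
    - {"z":0.19,"claw":0}
    - {"z":0.19,"claw":0}
  newtons: 25

```text
invalid input at $.plan[0]: expected keys x, y, z, twist, claw
```

step_arm:
  plan:
    - {"x":0,"y":0,"z":0.1,"twist":0,"claw":0.7}
    - {"x":0,"y":0,"z":0.19,"twist":0,"claw":0.7}
    - {"x":0,"y":0,"z":0.19,"twist":0,"claw":0.7}
    - {"x":0,"y":0,"z":0.19,"twist":0,"claw":0}
    - {"x":0,"y":0,"z":0.19,"twist":0,"claw":0}
    - {"x":0,"y":0,"z":0.19,"twist":0,"claw":0}
    - {"x":0,"y":0,"z":0.19,"twist":0,"claw":0}
    - {"x":0,"y":0,"z":0.19,"twist":0,"claw":0}
  newtons: 25

```text
clock: 3.28
position: [0.5661, -0.1536, 0.1589]
orientation: [1.103, 2.937, 0.001]
ft_force: [-0.4, 1.0, 7.3]
gripper_width: 0.0136
finger_force: 31.9
```

step_arm:
  plan:
    - {"x":0,"y":0,"z":0,"twist":-0.25,"claw":0}
    - {"x":0,"y":0,"z":0,"twist":-0.5,"claw":0}
    - {"x":0,"y":0,"z":0,"twist":-0.75,"claw":0}
    - {"x":0,"y":0,"z":0,"twist":-1,"claw":0}
    - {"x":0,"y":0,"z":0,"twist":-1,"claw":0}

```text
clock: 3.9
position: [0.5662, -0.1537, 0.1589]
orientation: [0.303, 3.123, -0.001]
ft_force: [0.5, 0.4, 5.8]
gripper_width: 0.0134
finger_force: 31.9
```

step_arm:
  plan:
    - {"x":0,"y":0,"z":0,"twist":-0.25,"claw":0}
    - {"x":0,"y":0,"z":0,"twist":-0.5,"claw":0}
    - {"x":0,"y":0,"z":0,"twist":-0.75,"claw":0}
    - {"x":0,"y":0,"z":0,"twist":-0.97,"claw":0}
    - {"x":0,"y":0,"z":0,"twist":-0.97,"claw":0}

```text
clock: 4.53
position: [0.5657, -0.1524, 0.1572]
orientation: [-0.49, 3.1, 0.001]
ft_force: [2.9, 4.3, -0.5]
gripper_width: 0.0137
finger_force: 31.0
```

step_arm:
  plan:
    - {"x":0,"y":0,"z":0.012,"twist":0,"claw":0}
    - {"x":0,"y":0,"z":0.024,"twist":0,"claw":0}
    - {"x":0,"y":0,"z":0.024,"twist":0,"claw":0}

```text
clock: 4.9
position: [0.5662, -0.1524, 0.1468]
orientation: [-0.487, 3.1, 0.001]
ft_force: [1.4, 8.3, 11.3]
gripper_width: 0.0134
finger_force: 32.6
```

step_arm:
  plan:
    - {"x":0,"y":0,"z":0,"twist":0,"claw":0.4}
    - {"x":0,"y":0,"z":0,"twist":0,"claw":0.4}
    - {"x":0,"y":0,"z":0,"twist":0,"claw":0.4}
    - {"x":0,"y":0,"z":0,"twist":0,"claw":0.4}

```text
clock: 5.4
position: [0.5644, -0.1535, 0.144]
orientation: [0.489, -3.103, -0.0]
ft_force: [-0.3, 0.8, 1.2]
gripper_width: 0.0342
finger_force: 0.0
```

Run:
```python
from h import *
np.set_printoptions(precision=4,suppress=True)
s=env.snapshot('side'); P=cloud(s)
cv2.imwrite('pics/s1.png',cv2.resize(s['color'][150:290,210:350],(560,560),interpolation=cv2.INTER_CUBIC))
o=env.get_obs();print(o['position'],o['ft_force'],o['gripper_width'])
```

```text
[ 0.5644 -0.1534  0.144 ] [-0.4667 -0.7412  0.075 ] 0.034533022473192114
```

View pics/s1.png

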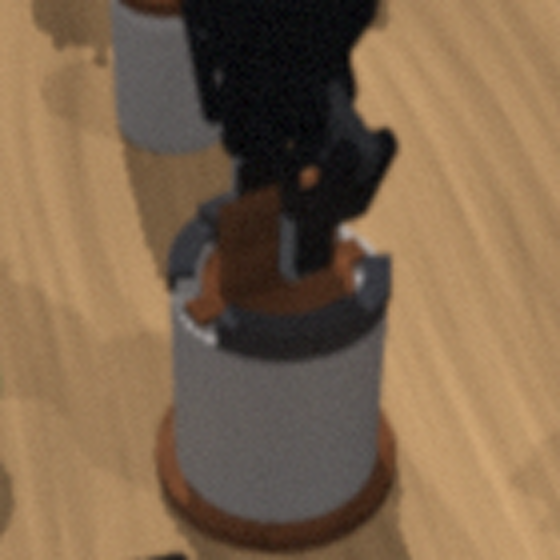

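The lugs sit in the notches, at (205,305) and (350,250) in the crop. I'll regrip and screw the lid forward.

step_arm:
  plan:
    - {"x":0,"y":0,"z":0,"twist":0,"claw":0}
    - {"x":0,"y":0,"z":0,"twist":0,"claw":0}
    - {"x":0,"y":0,"z":0,"twist":0,"claw":0}
    - {"x":0,"y":0,"z":0,"twist":0.25,"claw":0}
    - {"x":0,"y":0,"z":0,"twist":0.5,"claw":0}
    - {"x":0,"y":0,"z":0,"twist":0.75,"claw":0}
    - {"x":0,"y":0,"z":0,"twist":1,"claw":0}
    - {"x":0,"y":0,"z":0,"twist":1,"claw":0}

```text
clock: 6.45
position: [0.5646, -0.1531, 0.1442]
orientation: [-0.328, -3.124, -0.0]
ft_force: [-0.5, 1.5, -0.6]
gripper_width: 0.0136
finger_force: 28.4
```

step_arm:
  plan:
    - {"x":0,"y":0,"z":0,"twist":0.25,"claw":0}
    - {"x":0,"y":0,"z":0,"twist":0.5,"claw":0}
    - {"x":0,"y":0,"z":0,"twist":0.75,"claw":0}
    - {"x":0,"y":0,"z":0,"twist":1,"claw":0}
    - {"x":0,"y":0,"z":0,"twist":1,"claw":0}

```text
clock: 7.08
position: [0.5654, -0.1528, 0.1443]
orientation: [1.124, 2.932, 0.002]
ft_force: [3.3, 2.4, -1.8]
gripper_width: 0.0138
finger_force: 28.0
```

step_arm:
  plan:
    - {"x":0,"y":0,"z":0,"twist":0.07,"claw":0}
    - {"x":0,"y":0,"z":0,"twist":0.14,"claw":0}
    - {"x":0,"y":0,"z":0,"twist":0.14,"claw":0}

```text
clock: 7.45
position: [0.5659, -0.1524, 0.1445]
orientation: [1.227, 2.889, 0.003]
ft_force: [6.7, 3.4, -1.5]
gripper_width: 0.0134
finger_force: 42.7
```

```bash
python3 -c "
from h import *
o=env.get_obs();print(o['position'],o['orientation'],o['ft_force'],o['wrist_torque'])"
```

```text
[ 0.56592825 -0.15238856  0.14448424] [1.22736562e+00 2.88949646e+00 2.69795294e-03] [ 6.68781065  3.3646476  -1.47114477] [ 0.85688477 -1.07258953  0.9863243 ]
```

The lid is against the stop (about 1 Nm). I'll release it and retreat.

step_arm:
  plan:
    - {"x":0,"y":0,"z":0,"twist":-0.03,"claw":0.4}
    - {"x":0,"y":0,"z":0,"twist":-0.03,"claw":0.4}
    - {"x":0,"y":0,"z":0,"twist":-0.03,"claw":0.4}
    - {"x":0,"y":0,"z":-0.1,"twist":-0.03,"claw":0.4}
    - {"x":0,"y":0,"z":-0.2,"twist":-0.03,"claw":0.4}
    - {"x":0,"y":0,"z":-0.3,"twist":-0.03,"claw":0.4}
    - {"x":-0.3,"y":0.1,"z":-0.4,"twist":-0.03,"claw":0.4}
    - {"x":-0.3,"y":0.1,"z":-0.4,"twist":-0.03,"claw":0.4}

```text
clock: 8.45
position: [0.6712, -0.2097, 0.3348]
orientation: [1.21, 2.896, -0.001]
ft_force: [0.5, -0.5, 1.2]
gripper_width: 0.0343
finger_force: 0.0
```

Run:
```python
from h import *
np.set_printoptions(precision=4,suppress=True)
C=np.array([.565,-.1535]);out=[]
for c,(u,v) in {'top':(293,195),'side':(280,215)}.items():
    s=env.snapshot(c); P=cloud(s); r=np.hypot(P[...,0]-C[0],P[...,1]-C[1]); z=P[...,2]
    m=(r<.035)&(z>.165)&(z<.195); q=P[m][:,:2]; q=q-q.mean(0)
    if m.sum()>5:
        U=np.linalg.svd(q,full_matrices=False)[2][0]; print(c,m.sum(),np.degrees(np.arctan2(U[1],U[0]))%180,P[m].mean(0),np.percentile(z[m],90))
    out.append(cv2.resize(s['color'][v-40:v+50,u-50:u+50],(400,360),interpolation=cv2.INTER_CUBIC))
cv2.imwrite('pics/end.png',np.hstack(out)); o=env.get_obs();print(o['position'],o['ft_force'])
```

```text
side 284 137.34030940284666 [ 0.5658 -0.1566  0.1735] 0.17676780398905226
[ 0.6738 -0.2123  0.3301] [-2.0036  0.8169 -0.7942]<stdin>:6: RuntimeWarning: Mean of empty slice.
  ret = um.true_divide(
```

View pics/end.png

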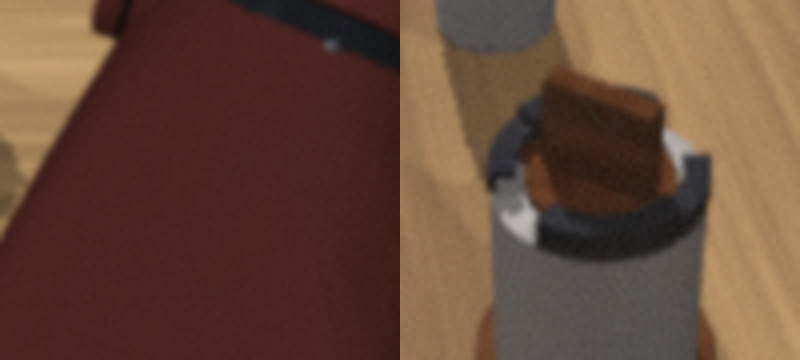

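The side view shows the lugs under the lips, the notches empty, and the bar top at about 0.176 m, 12 mm lower than at the start. The lid is home and the gripper is clear of it.

```bash
python3 -c "
from plant import env
print(env.hand_in())"
```

```text
the job is handed in; nothing more can be done
None
```

I turned the lid back until its lugs dropped into the notches, screwed it forward to the stop, released it and handed the job in; the last side view shows it down and home, but no verdict came back.

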